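# Open the covered bedside flask whose cap may turn either way

### The arm

A 7-joint arm with a two-finger parallel gripper is mounted at the origin on the work surface. World frame = base frame: x ahead of the robot, y to its left, z up, the work surface at z = 0. Lengths are in m, angles in rad, forces in N, time in s.
With the tool pointing down it reaches from about 0.35 to 0.9 m from the base axis. Payload 19.9 kg.
Tool frame: the origin (TCP) lies between the finger pads; the fingertips stand 19 mm ahead of it and the grasp point (between the pads) is the TCP; z points along the fingers, y is the direction in which the jaws open and shut (so a half turn about z gives the same grasp; the last joint's range is limited). The gripper opens to 94 mm and grips with 3 to 60 N. Pads are 16 mm wide; open, the fingers measure 119 mm over their backs; the gripper's body (75 mm by 177 mm) begins 78 mm behind the grasp point.
Start: joints at [1.141, 0.417, -0.01, 1.614, 0.005, 1.111, -0.053], TCP at [0.237, -0.578, 0.224] pointing down, gripper open.
Joint ranges: [-2.81, 2.81], [-0.39, 2.02], [-1.27, 1.25], [0.06, 2.57], [-1.19, 4.33], [0.19, 2], [-2.82, 2.82]. Speed limits (rad/s): [1.89, 1.89, 2.39, 2.39, 3.01, 3.01, 3.01].

### API

Orientations are given as a 3x3 rotation matrix whose columns are the frame's x, y, z axes.
In Python, from rig import robot gives the robot as it stands. Calls block until the motion is done:
- robot.move_ptp(position, orientation): joint-space move of the TCP to a pose.
- robot.move_linear(position, velocity=0.15, frame=None, threshold=None): straight line of the TCP; frame=None keeps the orientation; velocity is the mean speed in m/s. With threshold (N) it stops when the force on the tool has changed by that much, and returns True; else False.
- robot.goto_joints(angles): joint-space move.
- robot.gripper_to(opening): finger opening in m; the grip force is fixed at half the most; returns when the fingers have stopped.
- robot.pause(seconds).
- robot.ik(position, orientation): joint angles nearest the present ones, or None.
- robot.get_state(): the state.
- robot.grab_frame(name): name is "scene" or "side" or "wrist"; returns the picture (400x640x3 uint8, red, green, blue); there is no depth.
- robot.camera_info(name): a dict with "fx", "fy", "cx", "cy" (pixels), "rvec" (rotation vector, rad) and "tvec" (3), from world to camera coordinates, as OpenCV has them. Camera axes: x right, y down, z forward; pixel columns grow to the right and rows downward; lengths in m; the calibration is good to about 2 mm. A picture is of the moment at which its call begins: read the wrist's pose just before it. camera_info takes no time and is no camera call; for the wrist camera it gives the pose at the moment of the call.
A pose or a line that the arm cannot do raises robot.PlanningError and nothing moves.
- robot.sign_off(): hands the job in, once; it reports no verdict.
The state is a dict: "time": time; "qpos": joint angles; "joint_vel": joint speeds; "effort": joint torques, N m; "ee_pos": TCP position; "tool_rot": TCP orientation; "force": force on the tool from outside, world axes, zero at the start; "moment": the same for the moment, N m; "opening": finger opening in m.
Only numpy, scipy, OpenCV 4.12 (cv2) and the standard library are available. Lean on these libraries where they do the work, as an engineer would, in place of code of your own. Each camera call takes 0.05 s, during which the arm holds its last target. There are 200 camera calls.

### The job

Lift the steel dust cover off the covered flask by its wooden knob and set it down gently, upright, on the tray or the table top. Then open that flask: its cap is on a short bayonet thread that may be right- or left-handed and you cannot see which, so try one way and, if it does not give, the other. Finish holding the cap in the gripper in the air, about ten centimetres straight above its flask, and do not let go; leave the other flask's cap, the tumbler and the bottle alone.

Things in the scene. Friction and masses are not known exactly. Their poses are not given: they have to be found in the camera images.
- tray: Dark wooden tray, 170 x 350 mm (its x, y), 6 mm thick with a rim to 10 mm, fixed. Origin at the centre of its underside on the table. The two flasks stand on it side by side along its y axis, roughly 100 mm either side of its middle. The table before it (its -x side) is empty.
- flask: The covered flask, to be opened (it can be the left or the right one): a stout steel cylinder, 96 mm across, 105 mm high, fixed to the tray. Origin at the centre of its underside; z up along its axis. On its flat top is a short neck 14 mm high (39 mm across) hidden inside the cap.
- cover_knob (a point): Loose steel dust cover (150 g, an upside-down beaker, 76 mm across, 54 mm high) that stands on the covered flask's flat top and hides its cap; on top a dark wooden round knob 24 mm across. This point is the knob's grip centre, on the axis, 77 mm above the cover's lower edge, 23 mm above the cover's flat top and 10 mm below the knob's tip.
- cap_center (a point): Round black ribbed cap of the covered flask, 50 mm across, 44 mm high, about 60 g, loose but locked by its thread. This point is its centre, half-way up, 22 mm above its lower edge, which sits on the flask's flat top. Best gripped 8 mm above this point. It turns without rising; while locked it has 2 mm of up and down play.
- flask_top (a point): Centre of the covered flask's flat top, under the cap: the bayonet thread. Turned the wrong way the cap meets a hard stop after about 5 degrees (do not force it; it slips in the grip). Turned the right way it is free after about 50 degrees and lifts straight up at any turn from 60 to 110 degrees (stop near 120). The right way changes from one time to the next.
- flask2: The second flask, just like the first but with no cover; fixed. Origin at the centre of its underside. Its cap stays on, untouched.
- cap2_center (a point): Cap of the second flask, same as the other; its centre, half-way up. Leave alone.
- tumbler_center (a point): Glass tumbler, 80 mm across, 90 mm high, on a paper coaster; its centre. Leave alone.
- bottle_center (a point): Glass bottle of green tint, 62 mm across, 190 mm high; its centre. Leave alone.
Mind the look-alikes: they are no part of the job. What is shaped like the part that bears cover_knob but blue or purple is not meant.

How it is judged:
On the way, in this order (a step that is already met when the one before it is completed fails the run):
1. the cover stands upright on the tray or table, let go, with the cap still on its flask (height (world z) of cover_knob below 0.097 m and angle between cover_knob's own z axis and vertical below 0.15 rad and linear speed of cover below 0.03 m/s and contact force between the fingers and cover below 0.2 N and z of cap_center in the frame of flask below 0.134 m), for 0.2 s.
2. the cap is turned loose (by more than 40 degrees) while still down on its flask (angle between the x axis of cap_center and the x axis of flask, either way round above 0.7 rad and z of cap_center in the frame of flask below 0.134 m), for 0.04 s.
At the end, for the whole second after the job is handed in: The gripper holds the cap still in the air, 60 to 180 mm above its seat and within 60 mm of the flask's axis; the cover stands upright (within 0.15 rad) on the tray or table (within 20 mm of the table's height), at rest and not gripped (height (world z) of cover_knob below 0.097 m and angle between cover_knob's own z axis and vertical below 0.15 rad and linear speed of cover below 0.03 m/s and contact force between the fingers and cover below 0.2 N and z of cap_center in the frame of flask between 0.187 and 0.307 m and horizontal distance between cap_center and flask below 0.06 m and contact force between the fingers and cap above 1 N and contact force between cap and cover below 0.05 N and linear speed of cap below 0.05 m/s); the arm keeps its last pose, push and grip.
It fails at once if the second flask's cap is disturbed (moved by 10 mm) (distance of cap2_center from where it was at the start of the episode above 0.01 m).
It fails at once if the tumbler is knocked (moved by 30 mm) (distance of tumbler_center from where it was at the start of the episode above 0.03 m).
It fails at once if the bottle is knocked (moved by 30 mm) (distance of bottle_center from where it was at the start of the episode above 0.03 m).
It fails at once if the cover is dropped or slammed down (height (world z) of cover_knob below 0.115 m and linear speed of cover above 0.6 m/s).
It also fails if it takes over 64 s, if anything falls off the work surface, if the arm or the gripper's body presses on something with over 40 N, if the wrist force passes 120 N, or if a joint passes its speed limit or range.

## Working session

There is one attempt and no reset: what is moved stays moved. The work goes in short steps, each a Python script; the robot and the scene stay as the last script left them, time stands still between calls to the robot, and variables do not carry over. Pictures are saved under pics/ and viewed, about 8 in all and at most 12, crops included, and the job is handed in when it is done.

```bash
ls; mkdir -p pics
python3 - <<'E'
from rig import robot
import cv2,numpy as np
for n in("scene","side"):
    cv2.imwrite(f"pics/{n}0.png",robot.grab_frame(n)[:,:,::-1]); print(n,robot.camera_info(n))
s=robot.get_state();print(s["time"],s["tool_rot"],s["opening"])
E
```

```text
pics
scene {'fx': 400.908240382849, 'fy': 400.908240382849, 'cx': 319.259549525077, 'cy': 202.82476004500708, 'rvec': array([ 1.45309472,  2.35371432, -0.70329832]), 'tvec': array([ 0.23457468, -0.346058  ,  1.67160381])}
side {'fx': 516.9253549063693, 'fy': 516.9253549063693, 'cx': 314.3096876911794, 'cy': 205.49879998412652, 'rvec': array([ 2.2646869 , -0.40974086,  0.19981871]), 'tvec': array([-0.54117657,  0.24358578,  1.4918876 ])}
0.1 [[ 9.25345438e-01  3.79124768e-01 -4.80183301e-04]
 [ 3.79125064e-01 -9.25344941e-01  9.61955548e-04]
 [-7.96340144e-05 -1.07219070e-03 -9.99999422e-01]] 0.09418816483312285
```

View pics/scene0.png

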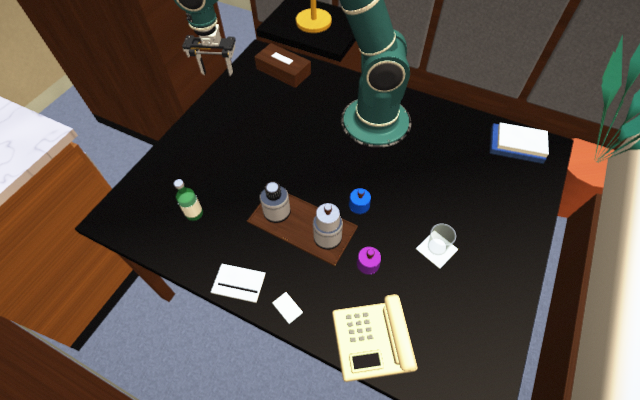

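View pics/side0.png

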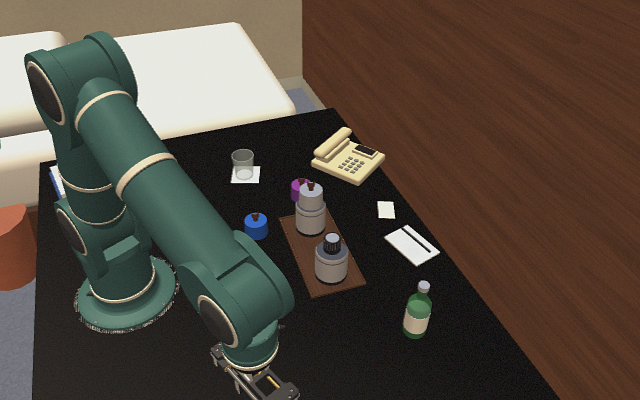

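Candidates for the knob:
- Steel cover: scene (328,208), side (311,187).
- Blue decoy: scene (360,194).
- Purple decoy: scene (370,253).
- Bare cap2: scene (273,188).

I choose the steel one and check it in one close crop.

Run:
```python
import cv2,numpy as np
a=cv2.imread("pics/scene0.png")[170:270,240:390];b=cv2.imread("pics/side0.png")[165:300,260:385]
a=cv2.resize(a,None,fx=3,fy=3,interpolation=cv2.INTER_CUBIC);b=cv2.resize(b,None,fx=2.8,fy=2.8,interpolation=cv2.INTER_CUBIC)
o=np.zeros((400,800,3),np.uint8);o[:300,:450]=a;o[:378,450:800]=b
cv2.imwrite("pics/crop.png",o)
```

```text
(no output)
```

View pics/crop.png

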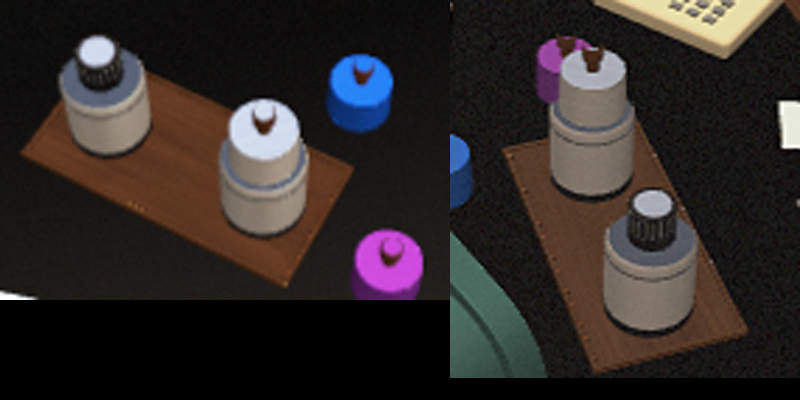

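The crop confirms it. The steel cover, with its brown knob, stands on the tray's second flask. Knob centre is at scene (328,208) and side (311,185), and the bare cap2 is on the other flask. Next I triangulate.

```bash
cat > h.py <<'E'
import cv2,numpy as np
from rig import robot
def ray(n,p,info=None):
    c=info or robot.camera_info(n);R=cv2.Rodrigues(np.array(c["rvec"]))[0]
    d=R.T@np.array([(p[0]-c["cx"])/c["fx"],(p[1]-c["cy"])/c["fy"],1.]);return -R.T@np.array(c["tvec"]),d
def plane(n,p,z,info=None):
    o,d=ray(n,p,info);return o+d*(z-o[2])/d[2]
def tri(a,b):
    A=[];B=[]
    for n,p in(("scene",a),("side",b)):
        o,d=ray(n,p);d/=np.linalg.norm(d);M=np.eye(3)-np.outer(d,d);A.append(M);B.append(M@o)
    return np.linalg.lstsq(np.vstack(A),np.hstack(B),rcond=None)[0]
def proj(n,P):
    c=robot.camera_info(n);K=np.array([[c["fx"],0,c["cx"]],[0,c["fy"],c["cy"]],[0,0,1]])
    return cv2.projectPoints(np.array(P,float).reshape(-1,1,3),c["rvec"],c["tvec"],K,None)[0].reshape(-1,2)
E
python3 - <<'E'
from h import *
np.set_printoptions(precision=4,suppress=True)
S=lambda u,v:(240+u/3,170+v/3)
D=lambda u,v:(260+(u-450)/2.8,165+v/2.8)
print("knob",tri(S(264,115),D(592,57)))
print("cover top",tri(S(264,130),D(594,70)),plane("scene",S(264,130),.165),plane("side",D(594,70),.165))
print("cap2",tri(S(97,50),D(652,203)),plane("scene",S(97,50),.155),plane("side",D(652,203),.155))
for p in((22,153),(353,168),(288,286)):print("tray",plane("scene",S(*p),.01))
for p in((503,153),(748,330),(597,374)):print("tray",plane("side",D(*p),.01))
print("blue",plane("scene",S(360,80),.054),"purp",plane("scene",S(388,255),.054))
print("tumbler",plane("scene",(438,248),0),"bottle",plane("scene",(193,214),0))
E
```

```text
knob [0.5846 0.0614 0.1806]
cover top [0.5884 0.0638 0.1591] [0.5885 0.067  0.165 ] [0.5881 0.0542 0.165 ]
cap2 [ 0.5732 -0.1446  0.1526] [ 0.5723 -0.1423  0.155 ] [ 0.5739 -0.1486  0.155 ]
tray [ 0.6569 -0.2125  0.01  ]
tray [0.5037 0.1407 0.01  ]
tray [0.6698 0.1371 0.01  ]
tray [0.5001 0.122  0.01  ]
tray [ 0.6566 -0.2234  0.01  ]
tray [ 0.4887 -0.2227  0.01  ]
blue [0.4167 0.1079 0.054 ] purp [0.6084 0.2243 0.054 ]
tumbler [0.4558 0.4149 0.    ] bottle [ 0.7147 -0.4069  0.    ]
```

```bash
cat >> h.py <<'E'
def rot(a): # a=0: jaws along world x; positive a turns tool about world +z
    c,s=np.cos(a),np.sin(a);return np.array([[c,-s,0],[s,c,0],[0,0,1]])@np.array([[0,1,0],[1,0,0],[0,0,-1.]])
E
python3 - <<'E'
from h import *
np.set_printoptions(precision=3,suppress=True)
p=robot.get_state()["ee_pos"];robot.move_linear([p[0],p[1],.32],velocity=.2)
robot.move_ptp([.54,.06,.33],rot(0))
s=robot.get_state();print(s["time"],s["qpos"],s["ee_pos"],s["force"])
print(robot.camera_info("wrist"),proj("wrist",[[.586,.06,.198],[.586,.06,.165]]))
cv2.imwrite("pics/w1.png",robot.grab_frame("wrist")[:,:,::-1])
for a in(-1.9,-1.5,0,1.5,1.9):print(a,robot.ik([.586,.06,.15],rot(a)))
E
```

```text
3.2333 [ 0.475  0.259 -0.771  1.66   0.187  1.298 -0.331] [0.54  0.059 0.33 ] [ 0.813 -0.614  0.214]
{'fx': 299.8650081887415, 'fy': 299.8650081887415, 'cx': 318.374402553958, 'cy': 198.68982083998552, 'rvec': array([-2.862,  0.001,  0.001]), 'tvec': array([-0.539, -0.001,  0.51 ])} [[364.738 193.964]
 [360.363 186.251]]
-1.9 [ 0.149  0.462 -0.391  1.764  0.21   0.956 -2.227]
-1.5 [ 0.201  0.473 -0.46   1.762  0.249  0.964 -1.858]
0 [ 0.369  0.525 -0.692  1.757  0.39   1.001 -0.471]
1.5 [ 0.522  0.608 -0.922  1.752  0.549  1.062  0.907]
1.9 [ 0.562  0.64  -0.989  1.751  0.599  1.086  1.269]
```

View pics/w1.png

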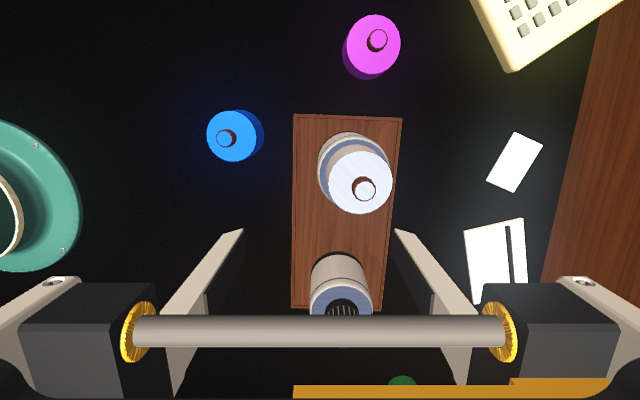

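The wrist view shows the knob tip at (365,188) and the centre of the cover disc at (359.5,181). That is about 5 px, or 6 mm in +y, from my estimate. I correct for it, then grasp, lift and set the cover down.

Run:
```python
from h import *
np.set_printoptions(precision=4,suppress=True)
a=plane("wrist",(365,188),.198);b=plane("wrist",(359.5,181),.165);print(a,b)
c=(a+b)[:2]/2;np.save("c.npy",c)
R=rot(0);P=lambda z:[c[0],c[1],z]
robot.move_ptp(P(.26),R);robot.gripper_to(.07)
print("hit",robot.move_linear(P(.191),velocity=.1,threshold=8))
s=robot.get_state();print(s["ee_pos"],s["force"])
robot.gripper_to(0)
s=robot.get_state();print(s["time"],s["opening"],s["force"])
robot.move_linear(P(.21),velocity=.06)
s=robot.get_state();print(s["opening"],s["force"])
robot.move_linear(P(.29),velocity=.12)
s=robot.get_state();print(s["time"],s["opening"],s["force"])
cv2.imwrite("pics/s2.png",cv2.resize(robot.grab_frame("side")[100:300,180:440,::-1],None,fx=2.5,fy=2.5))
```

```text
[0.586  0.0663 0.198 ] [0.5848 0.0661 0.165 ]
hit False
[0.5857 0.0664 0.1915] [-0.2408 -0.0302  0.8606]
5.9167 0.023263626963572665 [0.5595 0.5212 0.3349]
0.022872834376860943 [-0.1862 -0.0481 -2.7138]
7.2 0.023231965060760043 [-0.1436  0.7619 -2.9426]
```

View pics/s2.png

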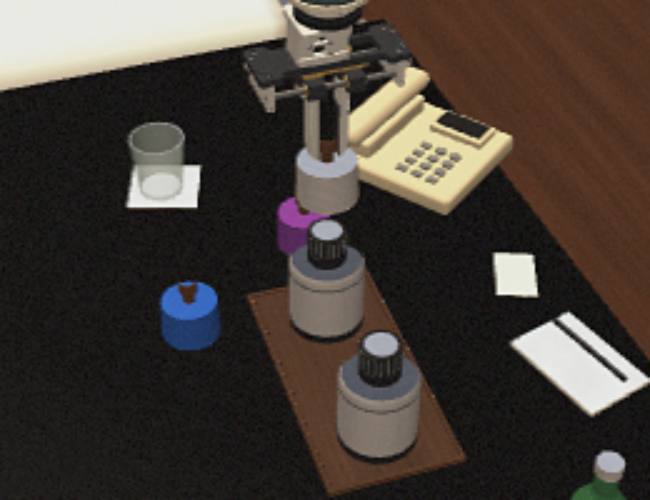

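The cover is gripped upright and clear of the cap. I set it down on the empty table before the tray.

Run:
```python
from h import *
np.set_printoptions(precision=4,suppress=True)
x,y=.40,-.05
robot.move_linear([x,y,.29],velocity=.2)
robot.move_linear([x,y,.10],velocity=.12)
print("hit",robot.move_linear([x,y,.076],velocity=.025,threshold=5))
s=robot.get_state();print(s["time"],s["ee_pos"],s["force"])
robot.gripper_to(.06);robot.pause(.3)
robot.move_linear([x,y,.12],velocity=.06)
robot.move_linear([x,y,.25],velocity=.2)
c=np.load("c.npy")
robot.move_ptp([c[0]-.02,c[1],.30],rot(0));robot.gripper_to(.08)
s=robot.get_state();print(s["time"],s["force"])
print(proj("wrist",[[c[0],c[1],.155]]),repr(robot.camera_info("wrist")))
cv2.imwrite("pics/w3.png",robot.grab_frame("wrist")[:,:,::-1])
```

```text
hit True
10.9833 [ 0.4003 -0.05    0.0797] [ 0.6191 -0.3208  5.5251]
15.0167 [ 0.5004  0.4054 -0.1355]
[[338.348  191.4864]] {'fx': 299.8650081887415, 'fy': 299.8650081887415, 'cx': 318.374402553958, 'cy': 198.68982083998552, 'rvec': array([-2.8619, -0.0011,  0.0003]), 'tvec': array([-0.5644,  0.0128,  0.4832])}
```

View pics/w3.png

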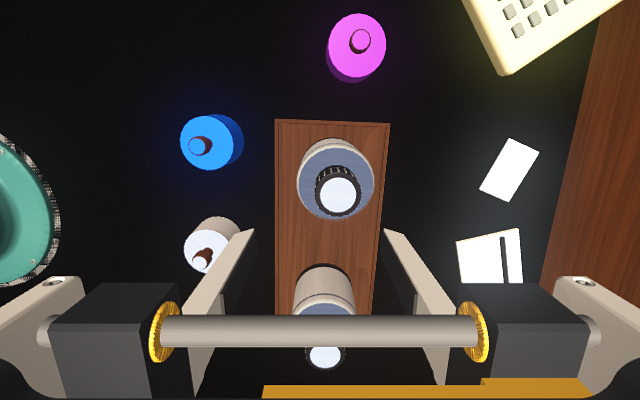

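The cover stands upright on the table at (205,250), released. The cap top's centre is at (338,195), so I correct y by about −3.5 mm. Now I grip the cap and try a small turn while watching the moment.

Run:
```python
from h import *
np.set_printoptions(precision=3,suppress=True)
c=plane("wrist",(338,195),.155)[:2];np.save("c.npy",c);print(c)
P=lambda z:[c[0],c[1],z]
robot.gripper_to(.094)
robot.move_linear(P(.20),velocity=.15)
print("hit",robot.move_linear(P(.141),velocity=.06,threshold=8))
print(robot.get_state()["force"])
robot.gripper_to(.03)
s=robot.get_state();print(s["time"],s["opening"],s["force"],s["moment"],s["ee_pos"])
for a in(.08,.16,.24,.32):
    robot.move_ptp(P(.141),rot(a));s=robot.get_state();print(a,s["time"],s["force"],s["moment"],s["effort"][6],s["opening"])
```

```text
[0.585 0.062]
hit False
[0.144 1.096 0.014]
18.2417 0.049787543188679305 [ 0.638  0.958 -0.587] [-0.01  -0.063  0.047] [0.585 0.062 0.141]
0.08 18.4917 [ 0.113 -0.108  1.574] [-0.017 -0.1    0.046] 0.9709426760673523 0.04927566194414933
0.16 18.7417 [0.603 0.106 0.87 ] [ 0.007 -0.054  0.041] 0.9213406965136528 0.04993652997221606
0.24 18.9917 [-0.108 -0.203  1.269] [-0.01  -0.156  0.045] 0.8979525603353977 0.04968516188545851
0.32 19.2417 [0.092 0.454 1.218] [-0.009 -0.103  0.01 ] 0.8876151591539383 0.04941794998970972
```

The moment about z stays near zero, so this way seems free. I carry on to 85° and then lift carefully, with a force check.

Run:
```python
from h import *
np.set_printoptions(precision=3,suppress=True)
c=np.load("c.npy");P=lambda z:[c[0],c[1],z]
for a in(.5,.8,1.1,1.3,1.48):
    robot.move_ptp(P(.141),rot(a));s=robot.get_state();print(a,s["time"],s["force"],s["moment"],s["effort"][6],s["opening"])
robot.pause(.2)
print("hit",robot.move_linear(P(.149),velocity=.02,threshold=6))
s=robot.get_state();print(s["time"],s["ee_pos"],s["force"],s["opening"])
cv2.imwrite("pics/w4.png",robot.grab_frame("wrist")[:,:,::-1])
```

```text
0.5 19.525 [-0.776  0.355  0.866] [ 0.053 -0.163  0.009] 1.5588023141026497 0.049264575761089245
0.8 19.8917 [ 0.371 -0.099  1.838] [ 0.029 -0.164  0.037] 1.1176952719688416 0.04971262327687326
1.1 20.2583 [-0.449 -0.466  2.319] [ 0.029 -0.168  0.039] 1.0605641081929207 0.04981473073077357
1.3 20.55 [-0.33   0.014  3.685] [-0.001 -0.18   0.034] 1.3381639122962952 0.049767324155175645
1.48 20.8333 [-0.334 -0.175  2.925] [-0.048 -0.162  0.051] 1.332358941435814 0.04943575907627228
hit False
21.5833 [0.585 0.062 0.149] [-1.222  0.791 -0.527] 0.04938910563077912
```

It rose 8 mm with no resistance, beyond the 2 mm of play, so the cap is free. I lift it to 100 mm.

Run:
```python
from h import *
np.set_printoptions(precision=3,suppress=True)
c=np.load("c.npy")
robot.move_linear([c[0],c[1],.243],velocity=.08);robot.pause(.5)
s=robot.get_state();print(s["time"],s["ee_pos"],s["force"],s["opening"])
a=robot.grab_frame("side")[100:300,180:440,::-1];b=robot.grab_frame("scene")[130:290,160:460,::-1]
o=np.zeros((400,800,3),np.uint8);o[:308,:400]=cv2.resize(a,(400,308));o[:213,400:]=cv2.resize(b,(400,213))
cv2.imwrite("pics/s5.png",o)
```

```text
23.4583 [0.585 0.062 0.243] [ 0.141  0.093 -0.103] 0.049553158197143815
```

View pics/s5.png

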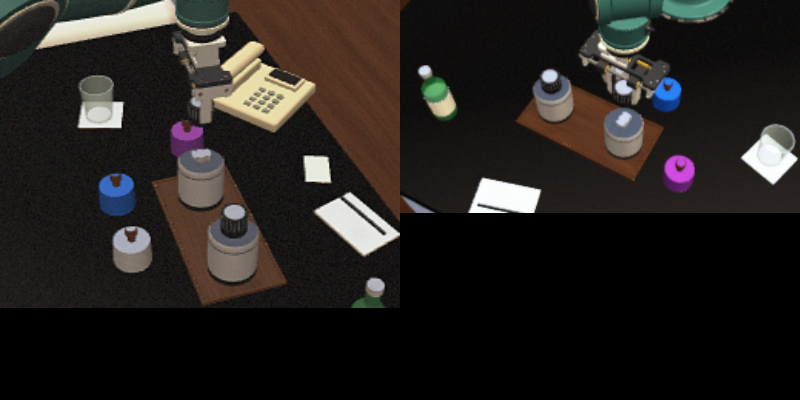

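The cap is held in the gripper above its flask: side crop about (200,110), with the neck bare at (200,153). The cover stands upright on the table at (132,250), and the second flask, tumbler and bottle are in place.

```bash
python3 -c "
from rig import robot
robot.sign_off()"
```

```text
the job is handed in; nothing more can be done
```

The flask is open and the job is handed in. The gripper holds the cap about 10 cm above its flask.

- **Cover:** I lifted it off by its knob and set it down on the empty table before the tray with about 5 N of contact force. The last pictures show it upright and released.
- **Cap:** The first way I tried (counter-clockwise seen from above) met no stop. I turned the cap about 85°, and it then came up with no resistance.
- **Last checks:** The finger opening is 49.6 mm, which matches the 50 mm cap. The pictures show the cap in the grip over its bare neck, and the second cap, tumbler and bottle in place. The run took about 23.5 s.
- **Disagreements:** My first position for the knob was about 6 mm off in y. The cap sat about 4 mm in y from the cover's axis. I corrected both from close wrist-camera views, and no check failed. The force readings were too noisy to show the cap's 0.6 N weight, so the evidence that it is held is the finger opening and the pictures.

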